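# Shut the red air valve under the sliding cover

### The job

The airbrush line marked red has to be shut off. With the fingertips, slide the loose cover of the air manifold box sideways to its stop, away from the red-collared pipe, so that the red lever is revealed, then push the red lever over to the back until it is fully shut. Do not lift the cover off its runners, leave the blue lever open, and do not disturb the pot, bottle, dish and brush standing around.

Things in the scene. Friction and masses are not known exactly. Their poses are not given: they have to be found in the camera images.
- air_box: Fixed grey box 156 mm square. Origin: on the table under its middle; x to the back, away from the pipe collars; y along two 320 mm runners, 85 mm high; z up. Opening: x -62 to 62, y -74 to 74 mm; end walls 80 mm high; past them the gap between the runners is empty. Guides at x = -71 and 71 mm rise to 97 mm. Yellow end stops let the cover go 80 mm from the middle either way.
- cover: Loose aluminium cover with black ribs on top: a solid slab 140 mm (x) by 150 mm (y) by 18 mm thick, about 0.4 kg, lying on the runners over both levers. Origin: centre of its underside, 85 mm above the table; axes as the box. It starts near the middle and slides either way along the box's y with 1.5 mm side play; pushing an end face with 1 to 4 N moves it.
- valve_red: Fixed brass toggle valve in the box, with a red lever. Its pipe leaves through the box's front wall and wears a red collar, 25 mm wide and 22 long, always visible outside. Origin: 6 mm above the table at x = 0, y = +38 or -38 mm of the box (red and blue change places between runs); axes as the box. The lever pivots about y through (18, 0, 25) mm of this frame.
- valve_blue: Fixed brass toggle valve in the box, with a blue lever. Its pipe leaves through the box's front wall and wears a blue collar, 25 mm wide and 22 long, always visible outside. Origin: 6 mm above the table at x = 0, y = +38 or -38 mm of the box (red and blue change places between runs); axes as the box. The lever pivots about y through (18, 0, 25) mm of this frame.
- lever_red (a joint): Angle of the red lever in rad: 0 = open, leaning 0.55 rad towards the front (-x of the box); 1.1 = stop, shut, leaning 0.55 rad towards the back (+x). It starts at 0 to 0.12, turns against light friction (about 3 N at its tip) and stays where left.
- lever_blue (a joint): Angle of the blue lever in rad: 0 = open, leaning 0.55 rad towards the front (-x of the box); 1.1 = stop, shut, leaning 0.55 rad towards the back (+x). It starts at 0 to 0.12, turns against light friction (about 3 N at its tip) and stays where left.
- lever_red_tip (a point): Centre of the red crossbar (T-shaped, 40 mm long along the box's y, 16 mm thick) on top of the red lever, 42 mm from the pivot. Open it is about 67 mm above the table and 4 mm in front of (-x of) the box's middle; midway 73 mm; shut 67 mm above the table and 40 mm behind the middle.
- lever_blue_tip (a point): Centre of the blue crossbar (T-shaped, 40 mm long along the box's y, 16 mm thick) on top of the blue lever, 42 mm from the pivot. Open it is about 67 mm above the table and 4 mm in front of (-x of) the box's middle; midway 73 mm; shut 67 mm above the table and 40 mm behind the middle.
- paint_pot: Small orange paint pot, 51 mm wide, 75 mm high, standing beside the box. Origin: centre of its underside.
- green_bottle: Green bottle with a brown cap, 58 mm wide, 168 mm high, standing beside the box. Origin: centre of its underside.
- red_dish: Small white dish with red paint, 69 mm wide, 25 mm high. Origin: centre of its underside.
- brush: Paint brush with yellow bristles, 220 mm long along its y, 20 mm wide, 12 mm thick, lying on the table. Origin: centre of its underside.

How it is judged (in metres and radians):
On the way, in this order (a step that is already met when the one before it is completed fails the run):
1. the cover is slid aside on its runners and the red lever lies open to view (horizontal distance between cover and valve_red above 0.104 m and z of cover in the frame of air_box between 0.08 and 0.092 m and angle between cover's own z axis and vertical below 0.06 rad), for 0.2 s.
2. the red lever is pushed fully shut (value of joint lever_red above 0.98 rad and horizontal distance between cover and valve_red above 0.104 m), for 0.2 s.
At the end, for the whole second after the job is handed in: The cover rests flat on its runners, its centre at least 104 mm from the red valve (66 of 80 mm from the middle); the red lever is at 0.98 of 1.1 rad or more, the blue one below 0.3; pot, bottle, dish and brush lie within 30 mm of where they stood (all of step 2 and z of cover in the frame of air_box between 0.08 and 0.092 m and angle between cover's own z axis and vertical below 0.06 rad and value of joint lever_blue below 0.3 rad and linear speed of cover below 0.01 m/s and distance of each of paint_pot, green_bottle, red_dish, brush from where it was at the start of the episode below 0.03 m); the robot touches nothing.
It fails at once if the cover is lifted or tipped off its runners (z of cover in the frame of air_box above 0.097 m or z of cover in the frame of air_box below 0.07 m or angle between cover's own z axis and vertical above 0.12 rad).
It fails at once if the blue lever is moved (not (value of joint lever_blue below 0.3 rad)).
It fails at once if the pot, bottle, dish or brush is pushed, lifted or knocked over (distance of any of paint_pot, green_bottle, red_dish, brush from where it was at the start of the episode above 0.03 m).
It also fails if it takes over 42 s, if anything falls off the work surface, if the arm or the gripper's body presses on something with over 40 N, if the wrist force passes 120 N, or if a joint passes its speed limit or range.

### The arm

A 6-joint arm with a two-finger parallel gripper is mounted at the origin on a cart in front of the work surface, level with it; the furniture and walls round the work are solid. World frame = base frame: x ahead of the robot, y to its left, z up, the work surface at z = 0. Lengths are in m, angles in degrees, forces in N, time in s.
With the tool pointing down it reaches from about 0.4 to 0.825 m from the base axis. Payload 7 kg.
Tool frame: the origin (TCP) lies on the centre line of the jaws, within the pads' length; the fingertips stand r.tip_reach ahead of it and the grasp point (between the pads) is the TCP (r.tip_reach is the distance from the TCP to the fingertips, in m); z points along the fingers, y is the line along which they close (so a half turn about z gives the same grasp; the last joint's range is limited). The gripper opens to 88 mm and grips with 3 to 60 N. Pads are 19 mm wide; open, the fingers measure 130 mm over their backs; the gripper's body (78 mm by 193 mm) begins 47 mm behind the grasp point.
Start: joints at [-56.66, 20.546, 0.682, 0, -70.136, -16.507], TCP at [0.195, -0.646, 0.246] pointing down, gripper open.
Joint ranges: [-176.03, 176.03], [-82.01, 121.73], [-58.28, 71.71], [-173.87, 95.51], [-174.79, -0.11], [-173.66, 173.66]. Speed limits (degrees/s): [136.94, 136.94, 172.46, 180, 180, 180].

### API

Orientations are given as [roll, pitch, yaw] about the fixed x, y, z axes, in that order (R = Rz(yaw) Ry(pitch) Rx(roll)).
In Python, from plant import sensors, cams, r gives the robot as it stands.
- The arm moves only by the tool drive_tool, never from a script. Its argument "rows" is a list of rows, each an object of numbers: "fingers": the gripper's target within -1 to 1 (fully open at 1, half-way at 0, shut at -1); "x", "y", "z": the shift along the tool's x, y, z in m; "spin": the turn about the tool's z in rad. A call has 1 to 10 rows; each row is the pose to reach, as a shift and turn from the pose commanded when the call began, along the tool's axes at that moment; what a row does not reach only later rows make up. A row lasts 1/8 s, in which the tool goes at most 62.5 mm and 10.7 degrees, less where a joint would pass 70% of its speed; a pose out of reach is approached as far as the arm can. A call with a gripper value outside its range is refused whole. The fingers move at their own pace and stop on an object; "newtons" is the grip in N (left out, the last holds). Time passes only in rows, so rows that repeat a pose let the fingers close. It gives the time, the measured TCP pose, the force, the opening and the grip force at its end, in the units of the state.
- sensors.get_state(): the state, without advancing time (a new reading comes with each control period).
- cams.capture(name): name is "side" or "top" or "wrist"; returns a dict with "pixels" (400x640x3 uint8, red, green, blue), "intrinsics" (3x3 intrinsics, pixels), "eye" and "orientation" of the camera in the world; the wrist camera has in their place "T_tool_cam" (4x4, takes a point from camera to tool coordinates, whose origin is the TCP and whose axes are the flange's). Camera axes: x right, y up, looking along -z (the intrinsics and any distortion apply to the point x, -y, -z); pixel columns grow to the right and rows downward; lengths in m; the calibration is good to about 2 mm. A picture is of the moment at which its call begins: read the wrist's pose just before it. There is no depth.
- r.close_job(): hands the job in; it is judged then, once.
The state is a dict: "time_s": time; "joints": joint angles; "qd": joint speeds; "joint_torque": joint torques, N m; "tcp_pos": TCP position; "eef_rot": TCP orientation; "contact_force": force on the tool from outside, world axes, zero at the start; "moment": the same for the moment, N m; "gripper_width": finger opening in m; "gripper_force": force on a finger pad.
Only numpy, scipy, OpenCV 4.12 (cv2) and the standard library are available. Lean on these libraries where they do the work, as an engineer would, in place of code of your own. Each camera call takes 0.05 s, during which the arm holds its last target. There are 200 camera calls.

## Working session

There is one attempt and no reset: what is moved stays moved. The work goes in short steps, Python scripts to look and compute and a tool call to move; the robot and the scene stay as the last step left them, time stands still between calls to the robot, and variables do not carry over. Pictures are saved under pics/ and viewed, at most 10 in all, crops included, and the job is handed in when it is done.

Besides the shell and the picture viewer there is one more tool, called after "Emit:" by a JSON object that holds its "api" and its "payload", one argument or row to a line. drive_tool: Moves the arm, as the interface text tells. Its arguments: {"type":"object","properties":{"rows":{"type":"array"},"newtons":{"type":"number"}},"required":["rows"]}

```bash
mkdir -p pics; ls
python3 - <<'E'
from plant import sensors,cams,r
import cv2,numpy as np,pickle
s=sensors.get_state();print(s,r.tip_reach)
d={}
for n in("top","side"):
    c=cams.capture(n);d[n]=c;cv2.imwrite(f"pics/{n}0.png",c["pixels"][:,:,::-1]);print(n,{k:v for k,v in c.items() if k!="pixels"})
pickle.dump(d,open("c0.pkl","wb"))
E
```

```text
pics
{'time_s': 0.0, 'joints': array([-5.66601728e+01,  2.05905045e+01,  6.33285466e-01, -1.98467823e-02,
       -7.01372473e+01, -1.65066368e+01]), 'qd': array([-0.01905715,  0.0669087 , -0.01094779,  0.03913342,  0.07494155,
        0.04627493]), 'joint_torque': array([-6.36197856e-04, -5.82710767e+01,  2.93057996e+01,  6.99732274e+00,
        6.82371654e-03, -1.44211845e-04]), 'tcp_pos': array([ 0.19530265, -0.64563587,  0.24463033]), 'eef_rot': array([ 1.79904126e+02, -8.95455198e-03, -1.63173561e+02]), 'contact_force': array([ 1.11483317, -0.16538754, -0.1774841 ]), 'moment': array([ 0.00381476, -0.00230621,  0.0787691 ]), 'gripper_force': 0.0, 'gripper_width': 0.08779090671859141} 0.019
top {'intrinsics': array([[472.02114565,   0.        , 317.09938695],
       [  0.        , 472.02114565, 201.78974374],
       [  0.        ,   0.        ,   1.        ]]), 'eye': array([0.33032481, 0.06852989, 1.19698686]), 'orientation': array([  7.01809966,  -0.51532905, -88.52012822])}
side {'intrinsics': array([[467.30331855,   0.        , 318.85367095],
       [  0.        , 467.30331855, 194.80801537],
       [  0.        ,   0.        ,   1.        ]]), 'eye': array([0.19856667, 1.01322639, 0.76221231]), 'orientation': array([  55.56557778,   -0.73428709, -163.66192525])}
```

View pics/top0.png

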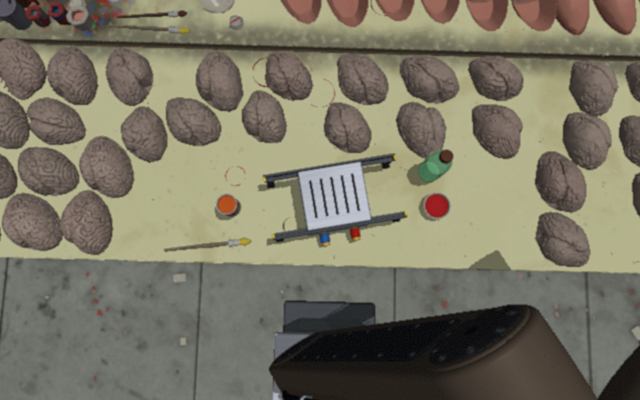

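View pics/side0.png

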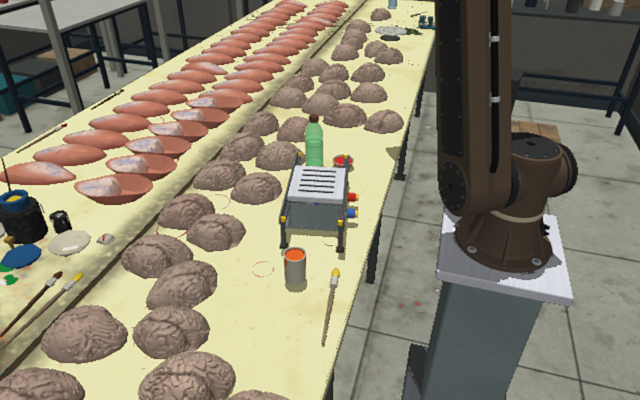

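The top view shows the cover at about (335,195), the red collar at (355,233) and the blue at (325,239). The bottle's base is at about (430,175), the dish at (436,206), the pot at (227,205) and the brush at (210,243). Red is on the right, so the cover has to go left in the image (+y). Next I measure.

```bash
cat > h.py <<'E'
import numpy as np,cv2
from scipy.spatial.transform import Rotation as R
def ray(c,u,v,z):
    K=c["intrinsics"];M=R.from_euler("xyz",c["orientation"],degrees=True).as_matrix()
    d=M@np.array([(u-K[0,2])/K[0,0],-(v-K[1,2])/K[1,1],-1]);e=c["eye"]
    return e+d*(z-e[2])/d[2]
def blobs(m,amin=20):
    n,l,s,c=cv2.connectedComponentsWithStats(m.astype(np.uint8)*255)
    return [(l==i,c[i],s[i]) for i in range(1,n) if s[i][4]>=amin]
E
python3 - <<'E'
import pickle;from h import *
d=pickle.load(open("c0.pkl","rb"));c=d["top"]
h=cv2.cvtColor(c["pixels"],cv2.COLOR_RGB2HSV).astype(int);H,S,V=h[...,0],h[...,1],h[...,2]
roi=np.zeros(H.shape,bool);roi[140:256,150:470]=1
for nm,m,z in [("red",((H<5)|(H>174))&(S>170)&(V>90),.025),("blue",(H>100)&(H<125)&(S>150),.025),("orange",(H>=6)&(H<14)&(S>170),.075),("green",(H>50)&(H<90)&(S>80),.1),("yellow",(H>22)&(H<32)&(S>170)&(V>150),.085)]:
    for _,p,s in blobs(m&roi,4): print(nm,p.round(1),s,ray(c,*p,z)[:2].round(3))
m=(S<45)&(V>140)&roi;m[:,:290]=0;m[:,380:]=0
m=cv2.morphologyEx(m.astype(np.uint8),cv2.MORPH_CLOSE,np.ones((9,9)))
b=max(blobs(m),key=lambda b:b[2][4])
pts=np.argwhere(b[0])[:,::-1].astype(np.float32)
w=np.array([ray(c,u,v,.103)[:2] for u,v in pts])
print("rect",cv2.minAreaRect((w*1000).astype(np.float32)))
# dark runners
for nm,u,v,z in [("bottle cap",446,156,.168),("bottle base",428,177,.02),("dish",436,206,.025)]:print(nm,ray(c,u,v,z).round(3))
x=c["pixels"][140:256,250:470,::-1];cv2.imwrite("pics/crop.png",cv2.resize(x,(792,418),interpolation=cv2.INTER_CUBIC))
E
```

```text
red [436.4 205.3] [426 195  22  22 380] [ 0.474 -0.237]
red [354.6 232.1] [351 228   8   9  60] [ 0.401 -0.033]
blue [324.2 237.6] [320 234   9   8  56] [0.386 0.042]
orange [226.1 203.8] [218 196  17  17 223] [0.458 0.279]
orange [354. 228.] [352 228   5   1   5] [ 0.408 -0.027]
green [432.2 167.8] [419 153  30  28 501] [ 0.554 -0.208]
yellow [394.2 157.2] [394 156   2   3   4] [ 0.58  -0.121]
yellow [264.4 179.2] [264 178   2   3   5] [0.518 0.189]
yellow [273.2 235.2] [273 234   2   3   4] [0.385 0.163]
yellow [244.4 241.2] [241 239   9   5  34] [0.37 0.23]
rect ((481.88946533203125, 21.516632080078125), (138.11892700195312, 150.76126098632812), 11.191143989562988)
bottle cap [ 0.568 -0.222  0.168]
bottle base [ 0.546 -0.218  0.02 ]
dish [ 0.472 -0.236  0.025]
```

View pics/crop.png

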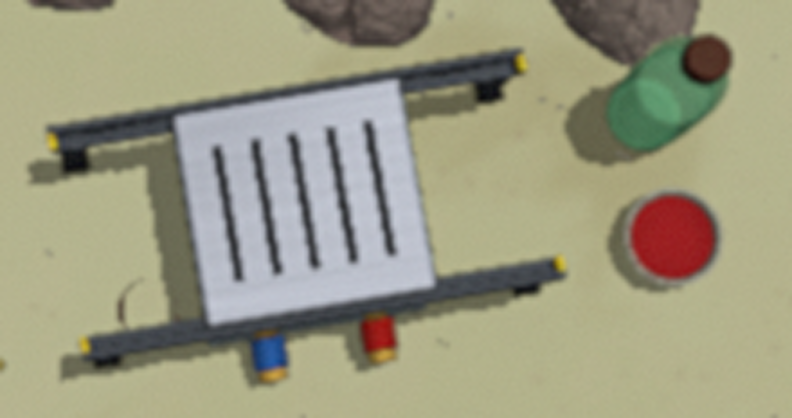

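Emit:
{"api": "drive_tool", "payload": {
  "rows": [
    {"fingers":-1,"x":-0.457,"y":0.447,"z":0,"spin":0.098},
    {"fingers":-1,"x":-0.457,"y":0.447,"z":0,"spin":0.098},
    {"fingers":-1,"x":-0.457,"y":0.447,"z":0,"spin":0.098},
    {"fingers":-1,"x":-0.457,"y":0.447,"z":0,"spin":0.098},
    {"fingers":-1,"x":-0.457,"y":0.447,"z":0,"spin":0.098},
    {"fingers":-1,"x":-0.457,"y":0.447,"z":0,"spin":0.098},
    {"fingers":-1,"x":-0.457,"y":0.447,"z":0,"spin":0.098},
    {"fingers":-1,"x":-0.457,"y":0.447,"z":0,"spin":0.098},
    {"fingers":-1,"x":-0.457,"y":0.447,"z":0,"spin":0.098},
    {"fingers":-1,"x":-0.457,"y":0.447,"z":0,"spin":0.098}
  ],
  "newtons": 10
}}

```text
time_s: 1.35
tcp_pos: [0.497, -0.0963, 0.2457]
eef_rot: [180.0, 0.0, -168.8]
contact_force: [0.9, -0.7, 0.4]
gripper_width: 0.0009
gripper_force: 0.0
```

Emit:
{"api": "drive_tool", "payload": {
  "rows": [
    {"fingers":-1,"x":0,"y":0,"z":0,"spin":0},
    {"fingers":-1,"x":0,"y":0,"z":0,"spin":0}
  ]
}}

```text
time_s: 1.6
tcp_pos: [0.4962, -0.0982, 0.2451]
eef_rot: [180.0, -0.1, -168.7]
contact_force: [-0.0, -0.3, 0.7]
gripper_width: 0.0007
gripper_force: 0.0
```

Run:
```python
from plant import sensors,cams
import cv2
s=sensors.get_state();print(s["tcp_pos"],s["eef_rot"],s["joints"],s["contact_force"])
c=cams.capture("wrist");print(c["T_tool_cam"],c["intrinsics"])
cv2.imwrite("pics/w1.png",c["pixels"][:,:,::-1])
```

```text
[ 0.49617404 -0.09815642  0.24511897] [ 1.79992101e+02 -6.64347104e-02 -1.68720951e+02] [ 1.10886516e+01  4.53402378e+00 -2.02488136e+01 -8.45279511e-03
 -6.52836234e+01 -8.98060684e+01] [-0.03098058 -0.32126893  0.69377154]
[[-1.04693599e-04  9.58696400e-01  2.84431367e-01  7.69206282e-02]
 [ 9.99999786e-01  2.83941961e-04 -5.88966542e-04  1.21275030e-04]
 [-6.45402103e-04  2.84431244e-01 -9.58696224e-01 -1.39088917e-01]
 [ 0.00000000e+00  0.00000000e+00  0.00000000e+00  1.00000000e+00]] [[320.13740416   0.         317.59729444]
 [  0.         320.13740416 198.60728731]
 [  0.           0.           1.        ]]
```

View pics/w1.png

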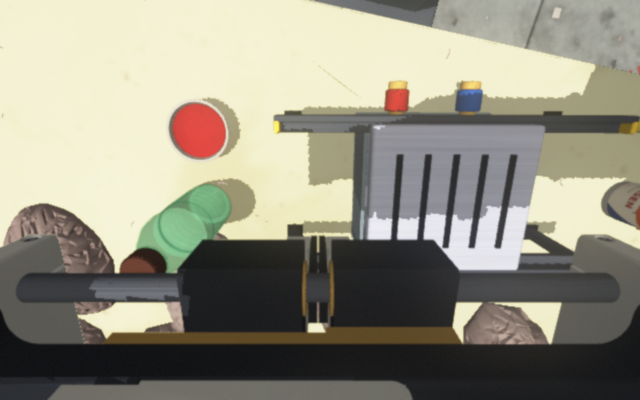

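The wrist view shows the cover's red-side face at column ~371, about 48 mm along tool +y, which agrees with the top view. The bottle (170,240) and dish (200,130) are clear. I descend just beside the face.

Emit:
{"api": "drive_tool", "payload": {
  "rows": [
    {"fingers":-1,"x":-0.009,"y":0.012,"z":0.0},
    {"fingers":-1,"x":-0.009,"y":0.012,"z":0.05},
    {"fingers":-1,"x":-0.009,"y":0.012,"z":0.1},
    {"fingers":-1,"x":-0.009,"y":0.012,"z":0.136},
    {"fingers":-1,"x":-0.009,"y":0.012,"z":0.136},
    {"fingers":-1,"x":-0.009,"y":0.012,"z":0.136}
  ]
}}

```text
invalid input
```

Emit:
{"api": "drive_tool", "payload": {
  "rows": [
    {"fingers":-1,"x":-0.009,"y":0.012,"z":0,"spin":0},
    {"fingers":-1,"x":-0.009,"y":0.012,"z":0.05,"spin":0},
    {"fingers":-1,"x":-0.009,"y":0.012,"z":0.1,"spin":0},
    {"fingers":-1,"x":-0.009,"y":0.012,"z":0.136,"spin":0},
    {"fingers":-1,"x":-0.009,"y":0.012,"z":0.136,"spin":0},
    {"fingers":-1,"x":-0.009,"y":0.012,"z":0.136,"spin":0}
  ]
}}

```text
time_s: 2.4
tcp_pos: [0.5041, -0.0851, 0.111]
eef_rot: [-180.0, 0.1, -168.8]
contact_force: [0.0, -0.0, 0.0]
gripper_width: 0.0003
gripper_force: 0.0
```

Emit:
{"api": "drive_tool", "payload": {
  "rows": [
    {"fingers":-1,"x":0,"y":0.006,"z":0.003,"spin":0},
    {"fingers":-1,"x":0,"y":0.012,"z":0.003,"spin":0},
    {"fingers":-1,"x":0,"y":0.018,"z":0.003,"spin":0},
    {"fingers":-1,"x":0,"y":0.026,"z":0.003,"spin":0},
    {"fingers":-1,"x":0,"y":0.034,"z":0.003,"spin":0},
    {"fingers":-1,"x":0,"y":0.042,"z":0.003,"spin":0},
    {"fingers":-1,"x":0,"y":0.05,"z":0.003,"spin":0},
    {"fingers":-1,"x":0,"y":0.058,"z":0.003,"spin":0},
    {"fingers":-1,"x":0,"y":0.066,"z":0.003,"spin":0},
    {"fingers":-1,"x":0,"y":0.074,"z":0.003,"spin":0}
  ]
}}

```text
time_s: 3.65
tcp_pos: [0.489, -0.0121, 0.1071]
eef_rot: [-179.9, 0.0, -168.7]
contact_force: [1.0, -6.7, 4.6]
gripper_width: 0.0005
gripper_force: 2.9
```

```bash
cat > cov.py <<'E'
from plant import sensors,cams;from h import *;import sys
s=sensors.get_state();print(s["tcp_pos"],s["contact_force"])
c=cams.capture("top");cv2.imwrite(f"pics/{sys.argv[1]}.png",cv2.resize(c["pixels"][130:260,200:480,::-1],(784,364)))
c=cams.capture("side");cv2.imwrite(f"pics/{sys.argv[1]}s.png",cv2.resize(c["pixels"][130:330,220:420,::-1],(600,600)))
E
python3 cov.py a
```

```text
[ 0.48895168 -0.0121397   0.10713024] [ 0.99774521 -6.6757522   4.56324908]
```

View pics/as.png

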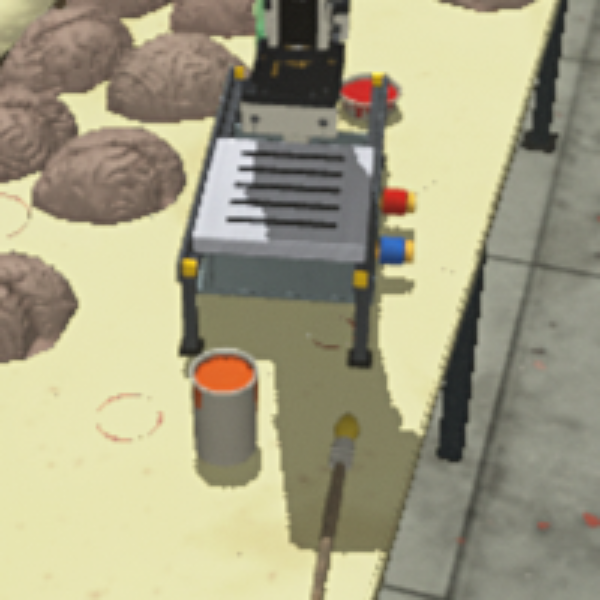

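The side view shows the cover flat and moving towards the near yellow stops, about 20 mm short of them. I keep pushing gently.

Emit:
{"api": "drive_tool", "payload": {
  "rows": [
    {"fingers":-1,"x":0,"y":0.006,"z":0,"spin":0},
    {"fingers":-1,"x":0,"y":0.012,"z":0,"spin":0},
    {"fingers":-1,"x":0,"y":0.016,"z":0,"spin":0},
    {"fingers":-1,"x":0,"y":0.016,"z":0,"spin":0}
  ]
}}

```text
time_s: 4.25
tcp_pos: [0.4855, 0.0037, 0.1066]
eef_rot: [180.0, 0.0, -168.8]
contact_force: [0.5, -1.8, 1.0]
gripper_width: 0.0004
gripper_force: 0.8
```

Emit:
{"api": "drive_tool", "payload": {
  "rows": [
    {"fingers":-1,"x":0,"y":0.002,"z":0,"spin":0},
    {"fingers":-1,"x":0,"y":0.004,"z":0,"spin":0},
    {"fingers":-1,"x":0,"y":0.006,"z":0,"spin":0},
    {"fingers":-1,"x":0,"y":0.006,"z":0,"spin":0}
  ]
}}

```text
time_s: 4.75
tcp_pos: [0.4843, 0.0095, 0.1065]
eef_rot: [180.0, -0.0, -168.8]
contact_force: [0.5, -2.9, 3.2]
gripper_width: 0.0006
gripper_force: 1.7
```

```bash
python3 cov.py b
```

```text
[0.48427088 0.00946607 0.10652497] [ 0.47168074 -2.93970164  3.24851521]
```

View pics/bs.png

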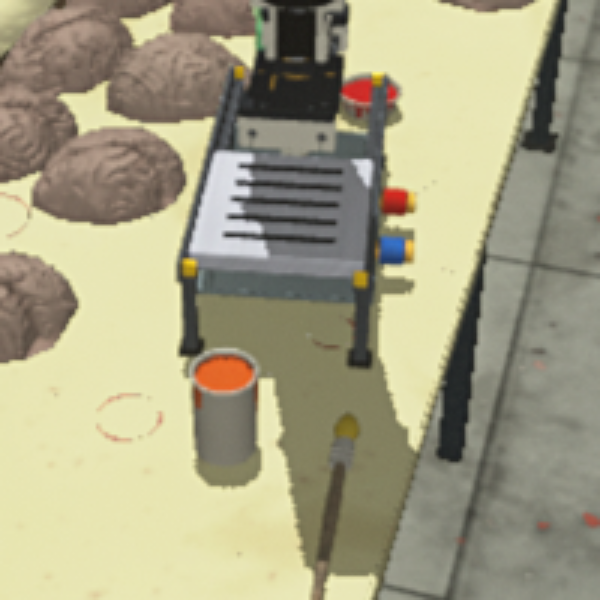

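The side view shows the cover's near edge (y≈262) almost at the yellow stops (y≈268). I continue until the force rises.

Emit:
{"api": "drive_tool", "payload": {
  "rows": [
    {"fingers":-1,"x":0,"y":0.003,"z":0,"spin":0},
    {"fingers":-1,"x":0,"y":0.005,"z":0,"spin":0},
    {"fingers":-1,"x":0,"y":0.006,"z":0,"spin":0}
  ]
}}

```text
time_s: 5.22
tcp_pos: [0.4835, 0.0118, 0.1068]
eef_rot: [-179.7, -0.1, -168.7]
contact_force: [11.3, -32.2, -0.9]
gripper_width: 0.0006
gripper_force: 17.0
```

The force has jumped to 32 N, so the cover is at its stop. I back off, rise, move in front of the red lever and look.

Emit:
{"api": "drive_tool", "payload": {
  "rows": [
    {"fingers":-1,"x":0,"y":-0.015,"z":0,"spin":0},
    {"fingers":-1,"x":0,"y":-0.03,"z":0,"spin":0},
    {"fingers":-1,"x":0,"y":-0.032,"z":-0.04,"spin":0},
    {"fingers":-1,"x":0.03,"y":-0.032,"z":-0.09,"spin":0},
    {"fingers":-1,"x":0.07,"y":-0.032,"z":-0.09,"spin":0},
    {"fingers":-1,"x":0.07,"y":-0.032,"z":-0.09,"spin":0},
    {"fingers":-1,"x":0.07,"y":-0.032,"z":-0.09,"spin":0}
  ]
}}

```text
time_s: 6.1
tcp_pos: [0.4212, -0.0296, 0.1968]
eef_rot: [180.0, 0.1, -168.8]
contact_force: [0.0, 0.1, 0.2]
gripper_width: 0.0003
gripper_force: 0.0
```

```bash
python3 cov.py c
python3 - <<'E'
from plant import cams,sensors
import cv2
a=cams.capture("top")["pixels"][130:260,200:480,::-1];b=cams.capture("wrist")["pixels"][:,:,::-1]
import numpy as np
cv2.imwrite("pics/d.png",np.vstack([cv2.resize(a,(560,260)),cv2.resize(b,(560,336))]))
cv2.imwrite("pics/wfull.png",b)
E
```

```text
[ 0.42116364 -0.02963875  0.19679514] [0.02934239 0.13660978 0.18290635]
```

View pics/d.png

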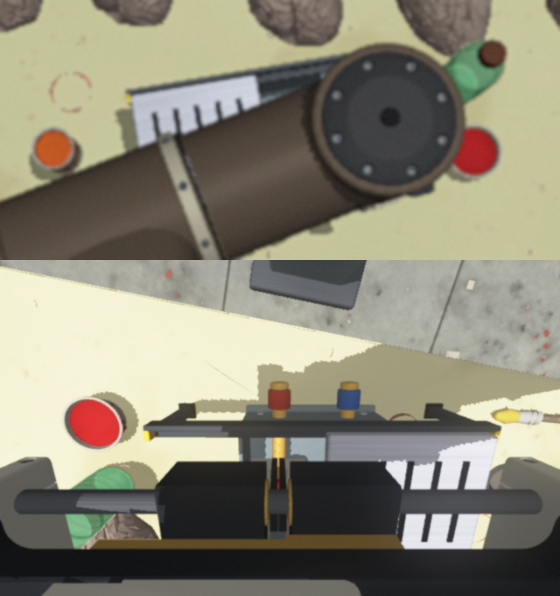

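Lower view: the tool is in line with the red pipe (column ~279), and the cover is parked to the right on its runners. I descend in front of the red crossbar.

Emit:
{"api": "drive_tool", "payload": {
  "rows": [
    {"fingers":-1,"x":-0.033,"y":0,"z":0,"spin":0},
    {"fingers":-1,"x":-0.033,"y":0,"z":0.03,"spin":0},
    {"fingers":-1,"x":-0.033,"y":0,"z":0.06,"spin":0},
    {"fingers":-1,"x":-0.033,"y":0,"z":0.09,"spin":0},
    {"fingers":-1,"x":-0.033,"y":0,"z":0.11,"spin":0},
    {"fingers":-1,"x":-0.033,"y":0,"z":0.12,"spin":0},
    {"fingers":-1,"x":-0.033,"y":0,"z":0.12,"spin":0}
  ]
}}

```text
time_s: 7.18
tcp_pos: [0.453, -0.0235, 0.076]
eef_rot: [-180.0, -0.1, -168.8]
contact_force: [0.2, 0.2, 0.0]
gripper_width: 0.0007
gripper_force: 0.0
```

Emit:
{"api": "drive_tool", "payload": {
  "rows": [
    {"fingers":-1,"x":-0.008,"y":0,"z":0,"spin":0},
    {"fingers":-1,"x":-0.016,"y":0,"z":0,"spin":0},
    {"fingers":-1,"x":-0.024,"y":0,"z":0,"spin":0},
    {"fingers":-1,"x":-0.032,"y":0,"z":0,"spin":0},
    {"fingers":-1,"x":-0.04,"y":0,"z":0,"spin":0},
    {"fingers":-1,"x":-0.046,"y":0,"z":0,"spin":0},
    {"fingers":-1,"x":-0.052,"y":0,"z":0,"spin":0},
    {"fingers":-1,"x":-0.052,"y":0,"z":0,"spin":0}
  ]
}}

```text
time_s: 8.18
tcp_pos: [0.5042, -0.0133, 0.0762]
eef_rot: [180.0, -0.0, -168.8]
contact_force: [-0.9, -1.6, -0.3]
gripper_width: 0.0004
gripper_force: 0.9
```

Emit:
{"api": "drive_tool", "payload": {
  "rows": [
    {"fingers":-1,"x":-0.003,"y":0,"z":0,"spin":0},
    {"fingers":-1,"x":-0.006,"y":0,"z":0,"spin":0},
    {"fingers":-1,"x":-0.008,"y":0,"z":0,"spin":0}
  ]
}}

```text
time_s: 8.55
tcp_pos: [0.5104, -0.0121, 0.076]
eef_rot: [-180.0, -0.2, -168.8]
contact_force: [-10.0, -0.8, 2.3]
gripper_width: 0.0002
gripper_force: 4.9
```

Emit:
{"api": "drive_tool", "payload": {
  "rows": [
    {"fingers":-1,"x":-0.002,"y":0,"z":0,"spin":0},
    {"fingers":-1,"x":-0.003,"y":0,"z":0,"spin":0}
  ]
}}

```text
time_s: 8.8
tcp_pos: [0.5109, -0.0121, 0.0756]
eef_rot: [-180.0, -0.4, -168.8]
contact_force: [-16.7, 0.5, 7.7]
gripper_width: 0.0006
gripper_force: 8.5
```

The force rises with no further travel, so the lever is at its stop. I retreat, rise and move clear to verify.

Emit:
{"api": "drive_tool", "payload": {
  "rows": [
    {"fingers":-1,"x":0.015,"y":0,"z":0,"spin":0},
    {"fingers":-1,"x":0.03,"y":0,"z":-0.01,"spin":0},
    {"fingers":-1,"x":0.03,"y":0,"z":-0.07,"spin":0},
    {"fingers":-1,"x":0.03,"y":0,"z":-0.13,"spin":0},
    {"fingers":-1,"x":0.03,"y":0,"z":-0.19,"spin":0},
    {"fingers":-1,"x":0.05,"y":-0.2,"z":-0.19,"spin":0},
    {"fingers":-1,"x":0.05,"y":-0.25,"z":-0.19,"spin":0},
    {"fingers":-1,"x":0.05,"y":-0.25,"z":-0.19,"spin":0},
    {"fingers":-1,"x":0.05,"y":-0.25,"z":-0.19,"spin":0},
    {"fingers":-1,"x":0.05,"y":-0.25,"z":-0.19,"spin":0}
  ]
}}

```text
time_s: 10.05
tcp_pos: [0.5144, -0.2698, 0.2672]
eef_rot: [-179.9, 0.1, -169.0]
contact_force: [-0.7, 0.4, -0.9]
gripper_width: 0.0005
gripper_force: 0.0
```

```bash
python3 cov.py e
python3 - <<'E'
import cv2,numpy as np
a=cv2.imread("pics/e.png");b=cv2.imread("pics/es.png")
cv2.imwrite("pics/f.png",np.vstack([cv2.resize(a[:,:560],(560,364)),cv2.resize(b[120:300,150:450],(390,234))[:, :].copy() if 0 else cv2.copyMakeBorder(cv2.resize(b[120:300,150:450],(390,234)),0,0,0,170,0)]))
E
```

```text
[ 0.5143644  -0.26980004  0.26716517] [-0.65910413  0.39706233 -0.8629532 ]
```

View pics/f.png

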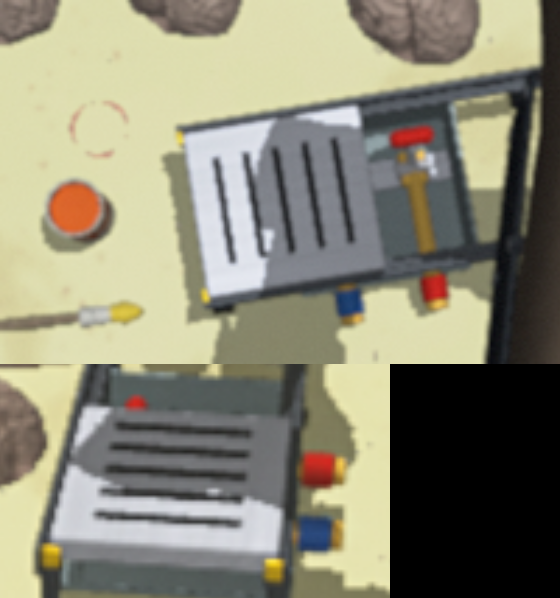

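The top crop shows the cover at its stop and the red crossbar leaning to the back at (412,136). Now a quick numeric check before I hand in.

Run:
```python
from plant import cams,r;from h import *
c=cams.capture("top");o=np.array([.482,.0215]);a=np.deg2rad(11.2);B=np.array([[np.cos(a),np.sin(a)],[-np.sin(a),np.cos(a)]])
h=cv2.cvtColor(c["pixels"],cv2.COLOR_RGB2HSV).astype(int);m=((h[...,0]<6)|(h[...,0]>174))&(h[...,1]>150);m[:,:320]=0;m[220:]=0;m[:150]=0;m[:,380:]=0
for _,p,s in blobs(m,8):print("tip",p,(B@(ray(c,*p,.071)[:2]-o)).round(4))
for u,v in [(200+372/2.8,130+185/2.8),(200+198/2.8,130+215/2.8)]:print("cover edge",(B@(ray(c,u,v,.103)[:2]-o)).round(3))
```

```text
tip [346.81818182 178.27272727] [ 0.0397 -0.0384]
cover edge [-0.001  0.005]
cover edge [-0.002  0.152]
```

```bash
python3 -c "
from plant import r
print(r.close_job())"
```

```text
the job is handed in; nothing more can be done
None
```

The job is handed in, with no verdict returned: the cover measures about 79 mm along, flat at its stop, and the red lever tip is 40 mm behind the middle (fully shut); I never touched the blue lever, pot, bottle, dish or brush.

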